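# Put the last ball core into the drawer oven

## Task

Pull the drying oven's drawer well open by its handle, take the ball-headed sand core from the core plate and set it down gently, upright, on the drawer's tray where it stands clear of the two ball cores already inside. Then ease the drawer fully shut with all three cores standing. Leave the other cores and the tools on the bench as they are.

Things in the scene. Friction and masses are not known exactly. Their poses are not given: they have to be found in the camera images.
- drawer (a joint): the oven's one drawer: 0 when fully shut, grows in m as it is pulled out towards the oven's front (-x of its handle's axes), up to 0.22 where it stops; it may start up to 12 mm ajar. It slides with about 3 N of friction and light damping (12 N per m/s), stays where it is left and has no catch
- drawer_handle (a point): centre of the handle of the drawer in the grey drying oven (300 mm deep, 440 mm wide, 220 mm high, fixed, at the back of the bench): a level round bar of black plastic, 16 mm in diameter, 166 mm long along its y, on two posts 62 mm either side of its centre. Its axis is 50 mm before the panel, 38 mm below the roof, 182 mm above the bench. Axes: -x the way the drawer opens, z up
- drawer_tray (a point): point on the upper face of the drawer's steel tray, 78 mm above the bench, midway across, 70 mm behind the front panel's inner face; axes as drawer_handle's; moves with the drawer. The floor reaches from x = -61 to 185 mm and y = -180 to 180 mm, with a lip 12 mm high round it. The panel is 22 mm thick, 430 mm wide and rises 116 mm above the floor; the oven's mouth is 396 mm wide, 120 mm high
- ball_core: pale sand core, the one to load, the only ball-headed core on the core plate: a ball 72 mm in diameter cut flat on two sides (flats 54 mm apart, facing its own +y and -y, 48 mm across) on a round stem 46 mm in diameter; 104 mm tall, ball centre 68 mm above the foot; 0.3 to 0.5 kg. Origin at the centre of the foot, z up the stem; stands loose
- dry_core_right: pale sand core, like the one to load, standing loose on the tray: a ball 72 mm in diameter cut flat on two sides (flats 54 mm apart, facing its own +y and -y, 48 mm across) on a round stem 46 mm in diameter; 104 mm tall, ball centre 68 mm above the foot; 0.3 to 0.5 kg. Origin at the centre of the foot, z up the stem
- dry_core_left: pale sand core, like the one to load, standing loose on the tray, left of dry_core_right: a ball 72 mm in diameter cut flat on two sides (flats 54 mm apart, facing its own +y and -y, 48 mm across) on a round stem 46 mm in diameter; 104 mm tall, ball centre 68 mm above the foot; 0.3 to 0.5 kg. Origin at the centre of the foot, z up the stem
- core_plate: flat steel plate 320 mm (its x) by 290 mm (its y), 6 mm thick, lying fixed on the bench at the right; origin at the centre of its underside. The ball core, the two stepped cores and the block core stand on it
- step_core_a: bystander: stepped round sand core, 60 mm in diameter below (46 mm high) and 44 mm above, 90 mm tall, standing on the core plate; origin at the centre of its foot
- step_core_b: bystander: the same as step_core_a
- block_core: bystander: flat sand core 70 by 100 mm (x, y) with two ridges, 52 mm high, lying on the core plate; origin at the centre of its underside
- bench_brush: bystander: hand brush 180 mm long lying along its x on the bench, less than 50 mm high
- mallet: bystander: mallet 240 mm long lying along its x on the bench at the left
- tin: bystander: open tin 90 mm in diameter, 100 mm high, standing on the bench at the left; origin at the centre of its underside
Mind the look-alikes: they are no part of the job. Leave any black, blue or grey look-alike of the ball_core alone.

How it is judged:
By the outcome, as a careful person would: the job done as asked, in the order asked, and still so for the second after the job is handed in, with the robot touching nothing.
It also fails if it takes over 69 s, if anything falls off the work surface, if the arm or the gripper's body presses on something with over 40 N, if the wrist force passes 120 N, or if a joint passes its speed limit or range.

## Robot

A 6-joint arm with a two-finger parallel gripper is mounted at the origin on the work surface. World frame = base frame: x ahead of the robot, y to its left, z up, the work surface at z = 0. Lengths are in m, angles in rad, forces in N, time in s.
With the tool pointing down it reaches from about 0.375 to 0.975 m from the base axis. Payload 3.8 kg.
Tool frame: the origin (TCP) lies at the very end of the fingers, on their centre line; the grasp point (between the pads) lies 19 mm behind it (bot.tcp_to_grasp is the z of the grasp point in the tool frame, in m); z points along the fingers, y is the direction in which the jaws open and shut (so a half turn about z gives the same grasp; the last joint's range is limited). The gripper opens to 85 mm and grips with 20 to 120 N. Pads are 22 mm wide; open, the fingers measure 114 mm over their backs; the gripper's body (76 mm by 85 mm) begins 54 mm behind the grasp point. The pads swing forward as they close: fully open they stand 13 mm farther back than shut.
Start: joints at [-1.287, 0.264, 1.604, -0, 1.274, -0.037], TCP at [0.213, -0.641, 0.231] pointing down, gripper open.
Joint ranges: [-2.63, 2.63], [-0.94, 2.18], [0.31, 2.57], [-1.31, 4.45], [0, 2.66], [-2.55, 2.55]. Speed limits (rad/s): [2.57, 2.57, 3.14, 3.14, 3.14, 3.14].

## Interface

Orientations are given as a rotation vector (axis times angle).
In Python, from workcell import status, vision, job, bot gives the robot as it stands.
- The arm moves only by the tool apply_moves, never from a script. Its argument "deltas" is a list of rows, each a list of 7 numbers: the shift along the tool's x, y, z in m, then the turn, a rotation vector about the tool's x, y, z in rad, then the closure, from 0 (fully open) to 1 (shut). In form: [[x, y, z, rx, ry, rz, jaw], ...]. A call has 1 to 8 rows; each row is the pose to reach, as a shift and turn from the pose commanded when the call began, along the tool's axes at that moment; what a row does not reach only later rows make up. A row lasts 1/12 s, in which the tool goes at most 41.7 mm and 7.16 degrees, less where a joint would pass 70% of its speed; a pose out of reach is approached as far as the arm can. A call with a gripper value outside its range is refused whole. The fingers move at their own pace and stop on an object; "squeeze" is the grip in N (left out, the last holds). Time passes only in rows, so rows that repeat a pose let the fingers close. It gives the time, the measured TCP pose, the force and the opening at its end, in the units of the state.
- status.read_state(): the state, without advancing time (a new reading comes with each control period).
- vision.read_camera(name): name is "scene" or "top" or "wrist"; returns the picture (400x640x3 uint8, red, green, blue); there is no depth.
- vision.get_calibration(name): a dict with "fov_y" (degrees; the focal length in pixels is half the picture's height over the tangent of half this angle, whatever the lens; pixels are square), "cx", "cy" (the principal point, pixels), "R" (3x3) and "t" (3): a world point X has camera coordinates R X + t; the wrist camera has in their place "tool_from_camera" (4x4, takes a point from camera to tool coordinates, whose origin is the TCP and whose axes are the flange's). Camera axes: x right, y down, z forward; pixel columns grow to the right and rows downward; lengths in m; the calibration is good to about 2 mm. A picture is of the moment at which its call begins: read the wrist's pose just before it. get_calibration takes no time and is no camera call.
- job.finish_job(): hands the job in, once; it reports no verdict.
The state is a dict: "time": time; "q": joint angles; "joint_vel": joint speeds; "joint_torque": joint torques, N m; "tool_pos": TCP position; "tcp_rot": TCP orientation; "wrist_force": force on the tool from outside, world axes, zero at the start; "torque": the same for the moment, N m; "width": opening from 0.0 (shut) to 1.0 (fully open).
Only numpy, scipy, OpenCV 4.12 (cv2) and the standard library are available. Lean on these libraries where they do the work, as an engineer would, in place of code of your own. Each camera call takes 0.05 s, during which the arm holds its last target. There are 200 camera calls.

## Working session

There is one attempt and no reset: what is moved stays moved. The work goes in short steps, Python scripts to look and compute and a tool call to move; the robot and the scene stay as the last step left them, time stands still between calls to the robot, and variables do not carry over. Pictures are saved under pics/ and viewed, about 8 in all and at most 12, crops included, and the job is handed in when it is done.

Besides the shell and the picture viewer there is one more tool, called after "Emit:" as name(argument=value, ...) on one line, values as JSON. apply_moves: Moves the arm, as the interface text tells. Its arguments: {"type":"object","properties":{"deltas":{"type":"array","items":{"type":"array","items":{"type":"number"}}},"squeeze":{"type":"number"}},"required":["deltas"]}

```bash
mkdir -p pics; ls; cat > h.py <<'E'
import numpy as np, cv2
from workcell import status, vision, job, bot
from scipy.spatial.transform import Rotation as Rn
def snap(n,f):
    im=vision.read_camera(n); cv2.imwrite(f'pics/{f}.png',cv2.cvtColor(im,cv2.COLOR_RGB2BGR)); return im
def cam(n,s=None):
    c=vision.get_calibration(n); f=200/np.tan(np.radians(c['fov_y'])/2)
    if 'R' in c: R=np.array(c['R']).T; o=-R@np.array(c['t'])
    else:
        s=s or status.read_state(); T=np.array(c['tool_from_camera']); Q=Rn.from_rotvec(s['tcp_rot']).as_matrix()
        R=Q@T[:3,:3]; o=Q@T[:3,3]+np.array(s['tool_pos'])
    return f,c['cx'],c['cy'],R,o
def ray(n,u,v,s=None):
    f,cx,cy,R,o=cam(n,s); return o,R@np.array([(u-cx)/f,(v-cy)/f,1.])
def onz(n,u,v,z,s=None):
    o,d=ray(n,u,v,s); return o+d*(z-o[2])/d[2]
def proj(n,P,s=None):
    f,cx,cy,R,o=cam(n,s); p=R.T@(np.array(P)-o); return np.array([cx+f*p[0]/p[2],cy+f*p[1]/p[2]])
E
python3 - <<'E'
from h import *
s=status.read_state(); print(s)
for n in('scene','top','wrist'): print(n,vision.get_calibration(n))
a=snap('top','top1');b=snap('scene','scene1')
E
```

```text
pics
{'time': 0.0, 'q': array([-1.28690610e+00,  2.64756630e-01,  1.60540060e+00,  1.27706188e-05,
        1.27369333e+00, -3.68825726e-02]), 'joint_vel': array([-0.00218044, -0.00061614,  0.00019293,  0.00020121, -0.00043395,
       -0.00038788]), 'joint_torque': array([-1.77933027e-03, -5.15117025e+01, -3.67313504e+01, -2.82106676e-04,
        1.27278554e-02,  2.25997866e-05]), 'tool_pos': array([ 0.21263293, -0.63985215,  0.22994532]), 'tcp_rot': array([-3.09905983e+00, -5.01347379e-01,  4.17592790e-04]), 'wrist_force': array([-0.54869442, -0.45927273, -0.04763385]), 'torque': array([-0.02664736, -0.0145448 ,  0.0007541 ]), 'width': 1.0016433186262979}
scene {'fov_y': 50.46785896058796, 'cx': 313.4235046565279, 'cy': 201.7009732926267, 'R': array([[-0.26635699,  0.96387081, -0.00264876],
       [ 0.83641695,  0.22976882, -0.49760725],
       [-0.4790205 , -0.13475664, -0.86739841]]), 't': array([ 0.14915658, -0.38984058,  1.88455516])}
top {'fov_y': 57.959755561707105, 'cx': 319.1227587442771, 'cy': 199.08505202744755, 'R': array([[ 0.00174926, -0.99970477, -0.0242344 ],
       [-0.98104286,  0.00298063, -0.19376794],
       [ 0.19378297,  0.02411394, -0.98074802]]), 't': array([0.00870022, 0.55553835, 1.49250843])}
wrist {'fov_y': 60.422795478694574, 'cx': 324.1453461513424, 'cy': 196.1456262966969, 'tool_from_camera': array([[-3.21098906e-05, -9.58528655e-01, -2.84996170e-01,
         7.32157449e-02],
       [ 9.99999968e-01, -1.02065588e-04,  2.30609770e-04,
        -8.69889344e-04],
       [-2.50134375e-04, -2.84996154e-01,  9.58528627e-01,
        -1.43022225e-01],
       [ 0.00000000e+00,  0.00000000e+00,  0.00000000e+00,
         1.00000000e+00]])}
```

View pics/top1.png

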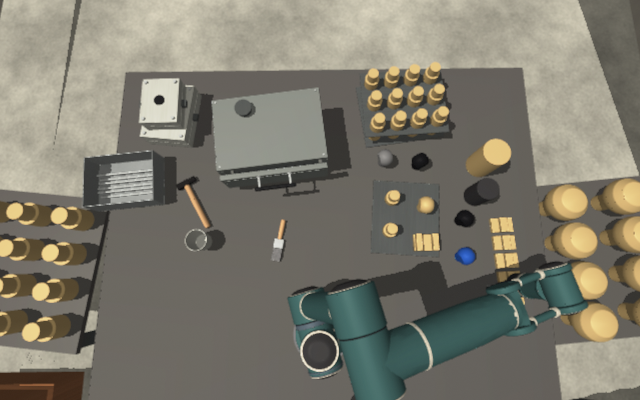

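View pics/scene1.png

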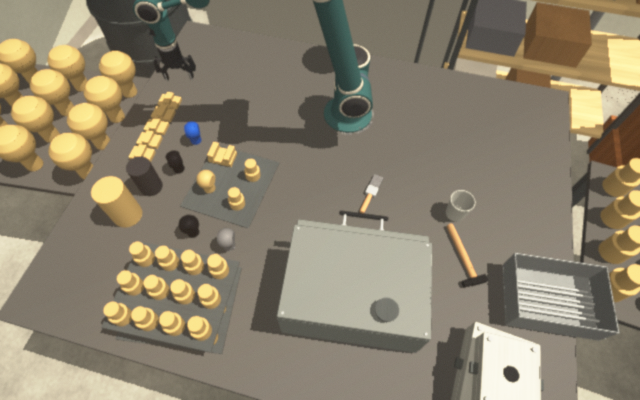

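Top view: the oven roof spans about (212–327, 88–180), with the handle bar near (285,187). The ball core is on the plate at (427,205). Scene view: the handle is at (364,215) and the ball core at (205,181). Next I'll enlarge crops to measure from.

```bash
python3 - <<'E'
import cv2,numpy as np
a=cv2.imread('pics/top1.png');b=cv2.imread('pics/scene1.png')
k=cv2.INTER_CUBIC
p=[cv2.resize(a[80:200,205:335],(400,370),interpolation=k),cv2.resize(a[175:260,365:455],(392,370),interpolation=k)]
q=[cv2.resize(b[195:345,270:440],(400,353//1),interpolation=k)[:230],]
q.append(cv2.resize(b[140:225,175:285],(392,303),interpolation=k)[:230])
cv2.imwrite('pics/crop1.png',np.vstack([np.hstack(p),np.hstack(q)]))
E
```

```text
(no output)
```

View pics/crop1.png

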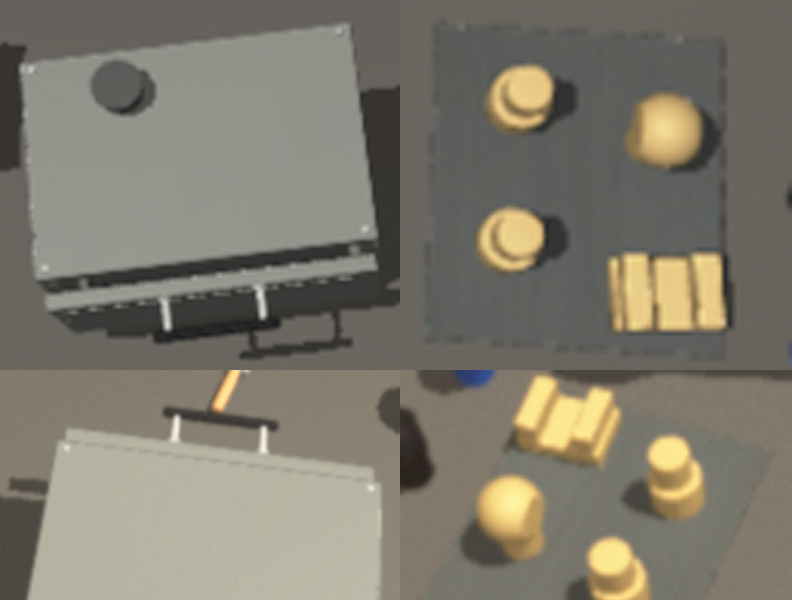

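```bash
python3 - <<'E'
from h import *
T=lambda u,v:(205+u/3.077,80+v/3.083)
S=lambda u,v:(270+u/2.353,195+v/2.353)
c=[onz('top',*T(*p),.22) for p in [(22,65),(349,25),(376,238),(36,279)]]
for p in c: print(p)
print('sides',[np.linalg.norm(c[i]-c[(i+1)%4]) for i in range(4)])
he=[onz('top',*T(*p),.182) for p in[(155,338),(279,322)]];hs=[onz('scene',*S(*p),.182) for p in[(165,42),(277,57)]]
for q in(he,hs): print('handle',q[0],q[1],'c',(q[0]+q[1])/2,'len',np.linalg.norm(q[0]-q[1]),np.degrees(np.arctan2(*(q[0]-q[1])[1::-1])))
def tri(a,b):
    (o1,d1),(o2,d2)=a,b; A=np.stack([d1,-d2],1); t=np.linalg.lstsq(A,o2-o1,rcond=None)[0]
    p,q=o1+t[0]*d1,o2+t[1]*d2; return (p+q)/2,np.linalg.norm(p-q)
print('ball',tri(ray('top',365+268/4.356,175+131/4.353),ray('scene',175+111/3.564,140+140/3.564)))
t0=T(217,330);
print('handle tri',tri(ray('top',*t0),ray('scene',*S(221,49.5))))
for n,u,v in[('steptop',365+131/4.356,175+90/4.353),('stepbot',365+122/4.356,175+232/4.353)]: print(n,onz('top',u,v,.096))
for n,u,v in [('blk',365+(668-400)/4.356,175+293/4.353),]: print(n,onz('top',u,v,.058))
print('plate',[onz('top',365+u/4.356,175+v/4.353,.006).round(3) for u,v in[(35,22),(325,38),(323,355),(28,342)]])
print('tin',onz('top',198,238,.1),'brush',onz('top',280,240,.03), 'mallet head',onz('top',187,183,.03))
for z in(0,0.06):print('blackball/blue',onz('top',465,218,z),onz('top',466,256,z),onz('top',420,161,z))
E
```

```text
[0.93014652 0.43987912 0.22      ]
[0.98249794 0.00793643 0.22      ]
[ 0.68941847 -0.02695325  0.22      ]
[0.63784405 0.40455839 0.22      ]
sides [np.float64(0.43510361148058435), np.float64(0.2951488931734385), np.float64(0.43458280329534776), np.float64(0.2944287492611978)]
handle [0.56927599 0.25790603 0.182     ] [0.58975252 0.09825618 0.182     ] c [0.57951426 0.1780811  0.182     ] len 0.16095764920095404 97.30879756494721
handle [0.5911286  0.10243034 0.182     ] [0.57252142 0.26139041 0.182     ] c [0.58182501 0.18191038 0.182     ] len 0.16004541111929815 -83.32358510990429
ball (array([ 0.52474495, -0.44036875,  0.0694443 ]), np.float64(0.005139849615858766))
handle tri (array([0.5801033 , 0.18045182, 0.17806897]), np.float64(0.0036043516803120046))
steptop [ 0.56080902 -0.30814215  0.096     ]
stepbot [ 0.42490887 -0.29447487  0.096     ]
blk [ 0.37084178 -0.43740851  0.058     ]
plate [array([ 0.651, -0.23 ,  0.006]), array([ 0.633, -0.523,  0.006]), array([ 0.314, -0.501,  0.006]), array([ 0.327, -0.215,  0.006])]
tin [0.38534046 0.50394205 0.1       ] brush [0.38284763 0.17570329 0.03      ] mallet head [0.63482228 0.59483255 0.03      ]
blackball/blue [ 0.48051859 -0.62510021  0.        ] [ 0.31713331 -0.61693503  0.        ] [ 0.73963326 -0.44412338  0.        ]
blackball/blue [ 0.47193835 -0.60234099  0.06      ] [ 0.31479061 -0.59448753  0.06      ] [ 0.72116082 -0.42827329  0.06      ]
```

```bash
cat >> h.py <<'E'
def tool(psi):
    p=np.radians(psi);c,s=np.cos(p),np.sin(p); return np.array([[c,s,0],[s,-c,0],[0,0,-1]])
def to(pos,psi,base=None):
    s=status.read_state(); p0,Q=(s['tool_pos'],Rn.from_rotvec(s['tcp_rot']).as_matrix()) if base is None else (np.array(base[0]),tool(base[1]))
    return np.r_[Q.T@(np.array(pos)-p0),Rn.from_matrix(Q.T@tool(psi)).as_rotvec()].round(4).tolist()
E
python3 -c "
from h import *
print(to([.49,-.44,.30],50))"
```

```text
[0.3263, -0.1024, -0.0697, -0.002, -0.0007, -0.5519]
```

Emit:
apply_moves(deltas=[[0.04,-0.0125,-0.01,0,0,-0.07,0],[0.08,-0.025,-0.03,0,0,-0.14,0],[0.12,-0.037,-0.05,0,0,-0.21,0],[0.16,-0.05,-0.07,0,0,-0.28,0],[0.2,-0.063,-0.07,0,0,-0.35,0],[0.24,-0.076,-0.07,0,0,-0.42,0],[0.28,-0.088,-0.07,0,0,-0.49,0],[0.326,-0.102,-0.07,0,0,-0.552,0]])

```text
time: 0.77
tool_pos: [0.4735, -0.4521, 0.3013]
tcp_rot: [2.845, 1.332, -0.0]
wrist_force: [-0.6, 0.2, -0.6]
width: 0.999
```

Emit:
apply_moves(deltas=[[0,0,0,0,0,0,0],[0,0,0,0,0,0,0],[0,0,0,0,0,0,0],[0,0,0,0,0,0,0]])

```text
time: 1.1
tool_pos: [0.4713, -0.4541, 0.3008]
tcp_rot: [-2.847, -1.326, 0.001]
wrist_force: [-0.4, -0.9, -0.3]
width: 0.997
```

```bash
python3 - <<'E'
from h import *
s=status.read_state(); print(s['time'],s['tool_pos'],s['tcp_rot'],s['joint_vel'].round(3))
im=snap('wrist','w1'); np.save('w1.npy',np.r_[s['tool_pos'],s['tcp_rot']])
E
```

```text
1.1 [ 0.47129327 -0.45414984  0.30075971] [-2.84742886e+00 -1.32577198e+00  1.25341308e-03] [-0.016 -0.003 -0.002  0.002 -0.001  0.001]
```

View pics/w1.png

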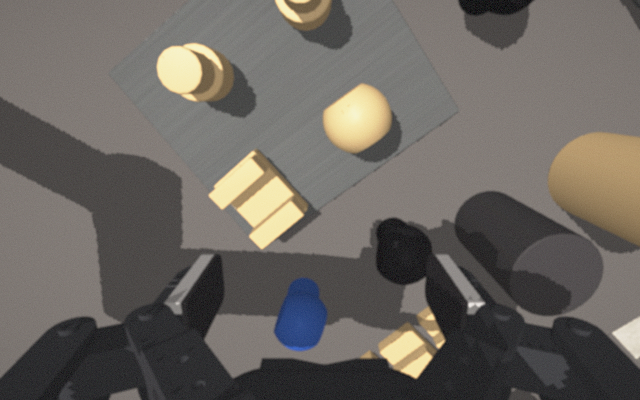

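Wrist view: the ball core is at about (358,118), with one flat facing upper left. The blue and black look-alikes are outside the plate. I'll fit the ball circle and the flat's chord.

```bash
cat > ballfit.py <<'E'
from h import *
def fit(img,cam_n,u,v,r,s=None,zc=.074,show=None):
    hsv=cv2.cvtColor(img,cv2.COLOR_RGB2HSV); m=cv2.inRange(hsv,(10,70,90),(35,255,255))
    k=np.zeros_like(m); cv2.circle(k,(u,v),r,255,-1); m&=k
    c=max(cv2.findContours(m,cv2.RETR_EXTERNAL,cv2.CHAIN_APPROX_NONE)[0],key=cv2.contourArea)
    cv2.imwrite('pics/%s.png'%show,m) if show else 0
    return c[:,0,:].astype(float),m
E
python3 - <<'E'
from ballfit import *
im=cv2.cvtColor(cv2.imread('pics/w1.png'),cv2.COLOR_BGR2RGB); d=np.load('w1.npy'); s=dict(tool_pos=d[:3],tcp_rot=d[3:])
P,m=fit(im,'wrist',358,118,48)
(cx,cy),R=cv2.minEnclosingCircle(P.astype(np.float32).reshape(-1,1,2)); print(cx,cy,R,cv2.contourArea(P.astype(np.float32)))
for _ in range(6):   # robust circle
    r=np.hypot(P[:,0]-cx,P[:,1]-cy); g=P[abs(r-R)<1.5]
    a=np.linalg.lstsq(np.c_[2*g,np.ones(len(g))],(g**2).sum(1),rcond=None)[0]; cx,cy=a[:2]; R=np.sqrt(a[2]+cx*cx+cy*cy)
print('circ',cx,cy,R,len(g),len(P)); W=onz('wrist',cx,cy,.074,s); print('ball centre',W)
th=np.degrees(np.arctan2(P[:,1]-cy,P[:,0]-cx)); r=np.hypot(P[:,0]-cx,P[:,1]-cy)
for a in range(-180,180,15):
    k=(th>=a)&(th<a+15); print(a,(r[k].mean()/R).round(3),end=' | ')
f=cam('wrist')[0]; print('\nexpected R px',f*.036/np.linalg.norm(W-cam('wrist',s)[4]))
E
```

```text
357.385986328125 117.98534393310547 35.288387298583984 3333.5
circ 356.7555567870632 117.79298845670218 34.21393973299903 126 185
ball centre [ 0.52896553 -0.43802924  0.074     ]
-180 0.99 | -165 0.895 | -150 0.798 | -135 0.766 | -120 0.791 | -105 0.868 | -90 0.995 | -75 1.014 | -60 1.005 | -45 1.001 | -30 0.988 | -15 1.001 | 0 1.002 | 15 0.977 | 30 0.917 | 45 0.889 | 60 0.906 | 75 0.961 | 90 1.012 | 105 1.007 | 120 1.009 | 135 1.007 | 150 0.999 | 165 0.991 | 
expected R px 33.23169065741582
```

```bash
python3 -c "
from h import *
print(to([.579,.180,.27],97)); print(np.linalg.norm(to([.579,.180,.27],97)[:3]))"
```

```text
[0.5548, -0.3261, 0.0309, -0.0008, 0.0001, -0.8221]
0.6442818172197629
```

Emit:
apply_moves(deltas=[[0.034,-0.02,0,0,0,-0.1,0.3],[0.068,-0.04,0,0,0,-0.2,0.5],[0.102,-0.06,0,0,0,-0.3,0.5],[0.136,-0.08,0,0,0,-0.4,0.5],[0.17,-0.1,0,0,0,-0.5,0.5],[0.204,-0.12,0,0,0,-0.6,0.5],[0.238,-0.14,0,0,0,-0.7,0.5],[0.272,-0.16,0,0,0,-0.822,0.5]])

```text
time: 1.82
tool_pos: [0.5239, -0.1421, 0.3015]
tcp_rot: [2.077, 2.356, 0.0]
wrist_force: [0.8, 0.6, -0.1]
width: 0.501
```

```bash
python3 -c "
from h import *
print(status.read_state()['tool_pos'],to([.579,.180,.27],97))"
```

```text
[ 0.52385574 -0.1420922   0.30147777] [0.3126, 0.0951, 0.0314, 0.0005, 0.0004, 0.0037]
```

Emit:
apply_moves(deltas=[[0.038,0.012,0,0,0,0,0.5],[0.076,0.024,0.005,0,0,0,0.5],[0.114,0.036,0.01,0,0,0,0.5],[0.152,0.048,0.015,0,0,0,0.5],[0.19,0.06,0.02,0,0,0,0.5],[0.228,0.072,0.025,0,0,0,0.5],[0.266,0.084,0.03,0,0,0,0.5],[0.304,0.094,0.03,0,0,0,0.5]])

```text
time: 2.48
tool_pos: [0.5801, 0.1711, 0.27]
tcp_rot: [-2.082, -2.352, 0.002]
wrist_force: [0.6, -0.1, -0.1]
width: 0.497
```

Emit:
apply_moves(deltas=[[0,0,0,0,0,0,0.5],[0,0,0,0,0,0,0.5]])

```text
time: 2.65
tool_pos: [0.5803, 0.1715, 0.2708]
tcp_rot: [-2.078, -2.356, 0.001]
wrist_force: [-0.1, -0.8, 0.6]
width: 0.501
```

```bash
python3 - <<'E'
from h import *
s=status.read_state(); print(s['time'],s['tool_pos'],s['width'],to([.579,.180,.163],97))
snap('wrist','w2')
for y in(-.083,0,.083):
    d=np.array([-np.sin(np.radians(7)),np.cos(np.radians(7)),0]); print(y,proj('wrist',np.array([.5805,.180,.182])+d*y,s))
E
```

```text
2.65 [0.58032881 0.17146873 0.27084808] 0.5007899710259707 [0.0087, -0.0002, 0.1078, -0.0006, 0.0004, 0.0033]
-0.083 [324.76955995 294.52337825]
0 [325.22025253 190.70375324]
0.083 [325.76924444  64.24031034]
```

View pics/w2.png

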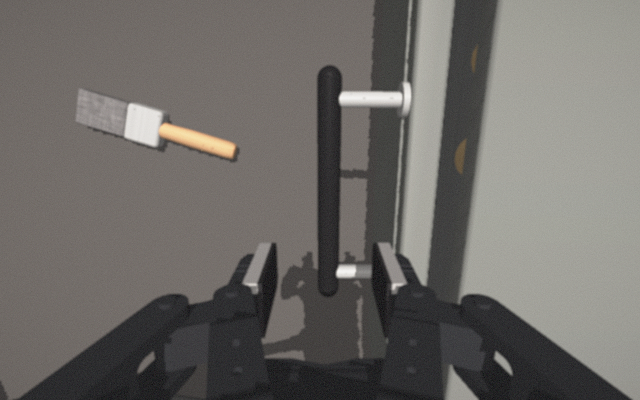

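Wrist view: the bar is at u≈329, v 66–297, as predicted to within about 2 mm. It sits between the fingers, which are clear of the panel. Next: descend and grip.

Emit:
apply_moves(deltas=[[0.009,0.001,0.03,0,0,0,0.5],[0.009,0.001,0.06,0,0,0,0.5],[0.009,0.001,0.09,0,0,0,0.5],[0.009,0.001,0.108,0,0,0,0.5],[0.009,0.001,0.108,0,0,0,0.7],[0.009,0.001,0.108,0,0,0,0.9],[0.009,0.001,0.108,0,0,0,1],[0.009,0.001,0.108,0,0,0,1]], squeeze=40)

```text
time: 3.37
tool_pos: [0.5807, 0.178, 0.1635]
tcp_rot: [2.079, 2.352, -0.001]
wrist_force: [3.6, -4.9, -9.8]
width: 0.169
```

Emit:
apply_moves(deltas=[[0,0,0,0,0,0,1],[0,0,0,0,0,0,1],[0,-0.001,0,0,0,0,1],[0,-0.002,0,0,0,0,1]])

```text
time: 3.7
tool_pos: [0.5789, 0.1777, 0.1635]
tcp_rot: [2.078, 2.352, -0.001]
wrist_force: [3.6, -6.1, -9.5]
width: 0.171
```

Emit:
apply_moves(deltas=[[0,-0.003,0,0,0,0,1],[0,-0.008,0,0,0,0,1],[0,-0.015,0,0,0,0,1],[0,-0.024,0,0,0,0,1],[0,-0.034,0,0,0,0,1],[0,-0.044,0,0,0,0,1],[0,-0.054,0,0,0,0,1],[0,-0.064,0,0,0,0,1]])

```text
time: 4.37
tool_pos: [0.5153, 0.1699, 0.1635]
tcp_rot: [2.077, 2.352, -0.0]
wrist_force: [5.1, -5.5, -11.5]
width: 0.173
```

Emit:
apply_moves(deltas=[[0,-0.01,0,0,0,0,1],[0,-0.02,0,0,0,0,1],[0,-0.03,0,0,0,0,1],[0,-0.04,0,0,0,0,1],[0,-0.05,0,0,0,0,1],[0,-0.06,0,0,0,0,1],[0,-0.07,0,0,0,0,1],[0,-0.08,0,0,0,0,1]])

```text
time: 5.03
tool_pos: [0.4356, 0.1602, 0.1635]
tcp_rot: [2.077, 2.352, -0.001]
wrist_force: [4.1, -6.0, -11.0]
width: 0.169
```

Emit:
apply_moves(deltas=[[0,-0.01,0,0,0,0,1],[0,-0.02,0,0,0,0,1],[0,-0.028,0,0,0,0,1],[0,-0.034,0,0,0,0,1],[0,-0.038,0,0,0,0,1],[0,-0.04,0,0,0,0,1],[0,-0.04,0,0,0,0,1]])

```text
time: 5.62
tool_pos: [0.3948, 0.1552, 0.1635]
tcp_rot: [2.078, 2.353, -0.003]
wrist_force: [0.6, -6.4, -9.0]
width: 0.171
```

Emit:
apply_moves(deltas=[[0,0,0,0,0,0,0.7],[0,0,0,0,0,0,0.5],[0,0,0,0,0,0,0.5],[0,0,-0.03,0,0,0,0.5],[0,0,-0.07,0,0,0,0.5],[0,0,-0.11,0,0,0,0.5],[0,0,-0.15,0,0,0,0.5],[0,0,-0.19,0,0,0,0.5]])

```text
time: 6.28
tool_pos: [0.3955, 0.1573, 0.3567]
tcp_rot: [2.079, 2.354, 0.004]
wrist_force: [1.0, -0.6, 0.1]
width: 0.496
```

Emit:
apply_moves(deltas=[[0.02,0.02,-0.03,0,0,0,0],[0.04,0.05,-0.05,0,0,0,0],[0.06,0.08,-0.05,0,0,0,0],[0.06,0.11,-0.05,0,0,0,0],[0.06,0.11,-0.05,0,0,0,0],[0.06,0.11,-0.05,0,0,0,0]])

```text
time: 6.78
tool_pos: [0.4982, 0.2308, 0.4033]
tcp_rot: [-2.079, -2.355, 0.001]
wrist_force: [0.4, -0.1, 0.6]
width: 0.999
```

```bash
python3 - <<'E'
from h import *
s=status.read_state(); print(s['time'],s['tool_pos'],s['joint_vel'].round(3))
im=snap('wrist','w3'); np.save('w3.npy',np.r_[s['tool_pos'],s['tcp_rot']])
E
```

```text
6.7833 [0.49815451 0.23076554 0.40331807] [-0.001 -0.046  0.038  0.002  0.013  0.001]
```

View pics/w3.png

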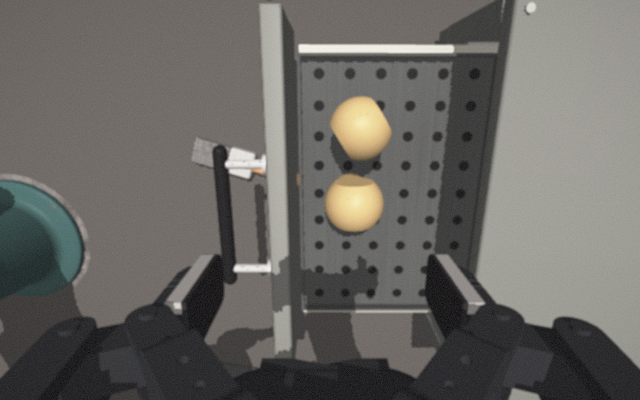

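Wrist view: the drawer is open. The two dry cores stand at (361,127) and (354,203), and the tray is free below them, around v 240–300. I'll measure these in the drawer frame.

```bash
python3 - <<'E'
from ballfit import *
im=cv2.cvtColor(cv2.imread('pics/w3.png'),cv2.COLOR_BGR2RGB); d=np.load('w3.npy'); s=dict(tool_pos=d[:3],tcp_rot=d[3:])
a=np.radians(7); X=np.array([np.cos(a),np.sin(a),0]);Y=np.array([-np.sin(a),np.cos(a),0])
h=onz('wrist',224,215,.182,s); e=[onz('wrist',*p,.182,s) for p in[(220,147),(230,282)]]
print('handle ends',e,np.linalg.norm(e[0]-e[1])); H=(e[0]+e[1])/2; print(H)
Tr=H+.142*X; Tr[2]=.078
for u,v in[(361,127),(354,203)]:
    P,m=fit(im,'wrist',u,v,38)
    (cx,cy),R=cv2.minEnclosingCircle(P.astype(np.float32).reshape(-1,1,2))
    for _ in range(6):
        r=np.hypot(P[:,0]-cx,P[:,1]-cy); g=P[abs(r-R)<1.5]
        q=np.linalg.lstsq(np.c_[2*g,np.ones(len(g))],(g**2).sum(1),rcond=None)[0]; cx,cy=q[:2]; R=np.sqrt(q[2]+cx*cx+cy*cy)
    W=onz('wrist',cx,cy,.146,s); print('ball px',cx,cy,R,'exp',cam('wrist')[0]*.036/np.linalg.norm(W-cam('wrist',s)[4]),W,'tray xy',(W-Tr)@X,(W-Tr)@Y)
for u,v in[(303,312),(440,310),(300,50),(496,50)]:
    W=onz('wrist',u,v,.09,s); print('lip',(W-Tr)@X,(W-Tr)@Y)
W=onz('wrist',508,60,.22,s); print('roof',(W-Tr)@X,(W-Tr)@Y)
for u,v in [(262,8),(279,352),(268,180)]: W=onz('wrist',u,v,.194,s); print('panel outer',(W-Tr)@X,(W-Tr)@Y)
E
```

```text
handle ends [array([0.38633295, 0.23654096, 0.182     ]), array([0.40436729, 0.07601717, 0.182     ])] 0.16153366479418768
[0.39535012 0.15627906 0.182     ]
ball px 360.55619331621614 127.67393318022067 31.147189635621476 exp 30.593728128880834 [0.53540373 0.27218552 0.146     ] tray xy 0.011135113738386092 0.09797426836776534
ball px 353.66074073966183 202.53777197611873 29.078132528717386 exp 29.333756532208746 [0.54090164 0.18203378 0.146     ] tray xy 0.005605315696508046 0.007824475327123572
lip -0.06272288501675986 -0.18697029016818378
lip 0.14786768119416646 -0.18282687897428043
lip -0.060609020175680615 0.18680235963301708
lip 0.1804659917186008 0.18725268157053324
roof 0.1322422541395552 0.16411749669277115
panel outer -0.08804013104853627 0.21069041744583877
panel outer -0.08591383493171573 -0.1710907743707049
panel outer -0.08977230903619765 0.04778749316741668
```

Emit:
apply_moves(deltas=[[-0.03,-0.002,0,0,0,0.12,0],[-0.07,-0.005,0,0,0,0.24,0],[-0.11,-0.008,0,0,0,0.36,0],[-0.15,-0.011,0,0,0,0.48,0],[-0.19,-0.014,0.01,0,0,0.6,0],[-0.23,-0.017,0.02,0,0,0.72,0],[-0.27,-0.02,0.03,0,0,0.84,0],[-0.31,-0.023,0.04,0,0,0.96,0]])

```text
time: 7.5
tool_pos: [0.5113, -0.0819, 0.3643]
tcp_rot: [2.934, 1.119, 0.004]
wrist_force: [0.5, 0.3, -0.3]
width: 0.999
```

```bash
python3 -c "
from h import *
print(status.read_state()['tool_pos'],to([.527,-.438,.2],-2))"
```

```text
[ 0.51132388 -0.08186311  0.36428058] [-0.2258, 0.2758, 0.1643, 0.0009, -0.0024, 0.7638]
```

Emit:
apply_moves(deltas=[[-0.025,0.031,0.015,0,0,0.12,0],[-0.05,0.061,0.03,0,0,0.24,0],[-0.075,0.092,0.045,0,0,0.36,0],[-0.1,0.122,0.06,0,0,0.48,0],[-0.125,0.153,0.08,0,0,0.6,0],[-0.15,0.183,0.1,0,0,0.72,0],[-0.175,0.214,0.12,0,0,0.764,0],[-0.2,0.244,0.14,0,0,0.764,0]])

```text
time: 8.17
tool_pos: [0.5266, -0.3859, 0.2296]
tcp_rot: [3.14, -0.05, 0.003]
wrist_force: [0.8, -0.4, -0.2]
width: 0.997
```

```bash
python3 -c "
from h import *
print(status.read_state()['tool_pos'],to([.527,-.438,.2],-2))"
```

```text
[ 0.52664335 -0.38587887  0.22963467] [0.002, 0.0521, 0.0297, 0.0007, -0.0018, 0.003]
```

Emit:
apply_moves(deltas=[[0,0.025,0.015,0,0,0,0],[0,0.045,0.025,0,0,0,0],[0,0.045,0.025,0,0,0,0],[0,0.045,0.025,0,0,0,0]])

```text
time: 8.5
tool_pos: [0.5249, -0.4296, 0.2037]
tcp_rot: [-3.14, 0.049, 0.001]
wrist_force: [-1.9, 0.9, 0.3]
width: 1.004
```

```bash
python3 - <<'E'
from ballfit import *
s=status.read_state(); print(s['time'],s['tool_pos'],s['tcp_rot'],s['joint_vel'].round(3))
im=snap('wrist','w4'); u,v=proj('wrist',[.527,-.439,.074],s); print(u,v)
P,m=fit(im,'wrist',int(u),int(v),75,show='m4')
(cx,cy),R=cv2.minEnclosingCircle(P.astype(np.float32).reshape(-1,1,2)); R*=.98
for _ in range(8):
    r=np.hypot(P[:,0]-cx,P[:,1]-cy); g=P[abs(r-R)<2]
    q=np.linalg.lstsq(np.c_[2*g,np.ones(len(g))],(g**2).sum(1),rcond=None)[0]; cx,cy=q[:2]; R=np.sqrt(q[2]+cx*cx+cy*cy)
W=onz('wrist',cx,cy,.074,s); print('circ',cx,cy,R,'exp',cam('wrist')[0]*.036/np.linalg.norm(W-cam('wrist',s)[4]),W)
th=np.degrees(np.arctan2(P[:,1]-cy,P[:,0]-cx)); r=np.hypot(P[:,0]-cx,P[:,1]-cy)
for a in range(-180,180,10):
    k=(th>=a)&(th<a+10); print(a,(r[k].mean()/R).round(3) if k.any() else '-',end=' | ')
print(to([W[0],W[1],.058],-2))
E
```

```text
8.5 [ 0.52487702 -0.42956932  0.20365652] [-3.13979945e+00  4.92603725e-02  1.27965578e-03] [ 0.03  -0.032 -0.007  0.006  0.004  0.003]
337.00162371522305 183.6298618159617
circ 336.52858802795214 182.26450189909522 43.53361877007436 exp 43.927331284523675 [ 0.52816526 -0.43863699  0.074     ]
-180 0.797 | -170 0.822 | -160 0.863 | -150 0.934 | -140 0.999 | -130 1.001 | -120 1.002 | -110 0.991 | -100 0.992 | -90 0.999 | -80 1.01 | -70 1.004 | -60 1.012 | -50 1.012 | -40 0.994 | -30 0.94 | -20 0.894 | -10 0.865 | 0 0.853 | 10 0.865 | 20 0.899 | 30 0.957 | 40 1.0 | 50 0.999 | 60 0.996 | 70 0.995 | 80 1.002 | 90 1.002 | 100 1.005 | 110 1.002 | 120 1.01 | 130 1.013 | 140 0.984 | 150 0.903 | 160 0.847 | 170 0.813 | [0.0027, 0.0096, 0.1467, -0.0005, -0.0005, 0.0047]
```

View pics/w4.png

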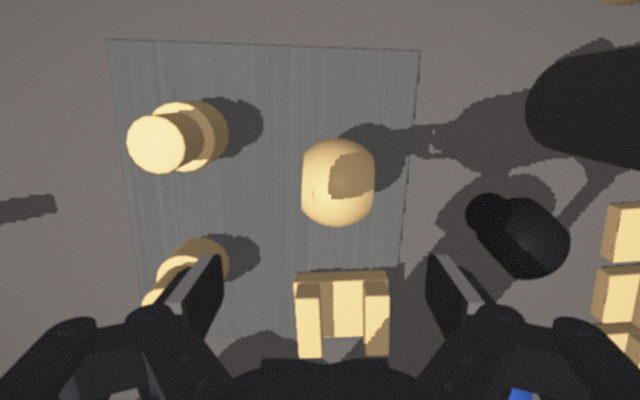

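Wrist view: the core is at (337,182), with its flats left and right, almost square to the jaws (about 4° off). The path down is clear. Next: descend, close gently and lift slightly.

Emit:
apply_moves(deltas=[[0.003,0.009,0.03,0,0,0.055,0],[0.003,0.009,0.065,0,0,0.055,0],[0.003,0.009,0.1,0,0,0.055,0],[0.003,0.009,0.125,0,0,0.055,0],[0.003,0.009,0.14,0,0,0.055,0],[0.003,0.009,0.145,0,0,0.055,0],[0.003,0.009,0.145,0,0,0.055,0.15],[0.003,0.009,0.145,0,0,0.055,0.3]], squeeze=30)

```text
time: 9.22
tool_pos: [0.5303, -0.439, 0.0612]
tcp_rot: [3.137, -0.131, 0.004]
wrist_force: [0.7, -0.6, -0.5]
width: 0.749
```

Emit:
apply_moves(deltas=[[0,0,0,0,0,0,0.4],[0,0,0,0,0,0,0.6],[0,0,0,0,0,0,0.6],[0,0,0,0,0,0,0.6]])

```text
time: 9.55
tool_pos: [0.5308, -0.4399, 0.0621]
tcp_rot: [3.136, -0.132, 0.007]
wrist_force: [1.0, 1.2, 6.4]
width: 0.629
```

Emit:
apply_moves(deltas=[[0,0,0,0,0,0,0.6],[0,0,-0.005,0,0,0,0.6],[0,0,-0.02,0,0,0,0.6],[0,0,-0.045,0,0,0,0.6],[0,0,-0.08,0,0,0,0.6],[0,0,-0.115,0,0,0,0.6],[0,0,-0.15,0,0,0,0.6],[0,0,-0.18,0,0,0,0.6]], squeeze=50)

```text
time: 10.22
tool_pos: [0.5285, -0.4385, 0.2417]
tcp_rot: [3.138, -0.132, 0.0]
wrist_force: [0.8, -0.6, -4.1]
width: 0.629
```

Emit:
apply_moves(deltas=[[0,0,-0.015,0,0,0,0.6],[0,0,-0.03,0,0,0,0.6],[0,0,-0.03,0,0,0,0.6],[0,0,-0.03,0,0,0,0.6]])

```text
time: 10.55
tool_pos: [0.5289, -0.4387, 0.27]
tcp_rot: [3.138, -0.132, 0.002]
wrist_force: [-0.9, -0.3, -4.5]
width: 0.628
```

```bash
python3 - <<'E'
from h import *
s=status.read_state(); print(s['time'],s['tool_pos'],s['tcp_rot'],s['width'],s['wrist_force'])
a=np.radians(7); X=np.array([np.cos(a),np.sin(a),0]);Y=np.array([-np.sin(a),np.cos(a),0])
G=np.array([.39535,.15628,0])+.142*X+.010*X-.105*Y; print(G)
im=snap('wrist','w5')
print(to([G[0],G[1],.27],97))
E
```

```text
10.55 [ 0.52891189 -0.43874395  0.26998476] [ 3.13768347e+00 -1.32381986e-01  1.98782805e-03] 0.627771937809987 [-0.87825283 -0.28322282 -4.50612386]
[0.5590133  0.07058679 0.        ]
[-0.0122, -0.5095, -0.0015, -0.0015, 0.0001, -1.7773]
```

View pics/w5.png

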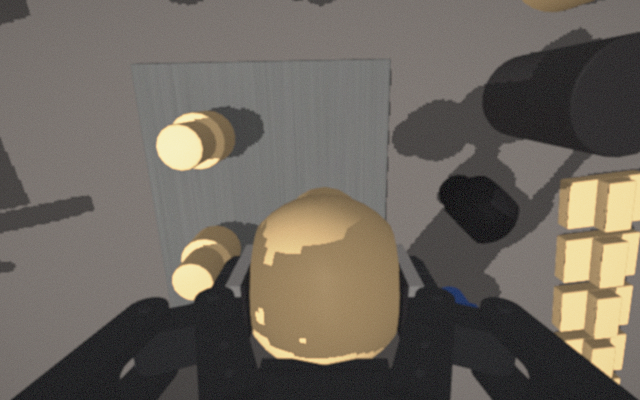

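Wrist view: the core is held between the pads, lifted straight, with 4.5 N of weight. Nothing else on the plate has moved. Now carry it to the tray.

Emit:
apply_moves(deltas=[[0,-0.015,-0.01,0,0,-0.12,0.6],[-0.001,-0.04,-0.02,0,0,-0.24,0.6],[-0.002,-0.07,-0.03,0,0,-0.36,0.6],[-0.003,-0.105,-0.03,0,0,-0.48,0.6],[-0.004,-0.14,-0.03,0,0,-0.6,0.6],[-0.005,-0.175,-0.03,0,0,-0.72,0.6],[-0.006,-0.21,-0.03,0,0,-0.84,0.6],[-0.007,-0.245,-0.03,0,0,-0.96,0.6]])

```text
time: 11.27
tool_pos: [0.541, -0.1918, 0.2961]
tcp_rot: [-2.838, -1.339, 0.005]
wrist_force: [1.2, -0.3, -3.9]
width: 0.626
```

```bash
python3 -c "
from h import *
print(status.read_state()['tool_pos'],to([.559,.0706,.30],97))"
```

```text
[ 0.54099783 -0.19178829  0.29609815] [0.2139, -0.153, -0.0035, -0.0047, -0.0005, -0.8116]
```

Emit:
apply_moves(deltas=[[0.029,-0.021,0,0,0,-0.12,0.6],[0.058,-0.042,0,0,0,-0.24,0.6],[0.087,-0.062,0,0,0,-0.36,0.6],[0.116,-0.083,0,0,0,-0.48,0.6],[0.145,-0.104,0,0,0,-0.6,0.6],[0.17,-0.121,0,0,0,-0.71,0.6],[0.19,-0.136,0,0,0,-0.81,0.6],[0.2,-0.143,0,0,0,-0.81,0.6]])

```text
time: 11.93
tool_pos: [0.5592, 0.0545, 0.2963]
tcp_rot: [-2.08, -2.349, 0.003]
wrist_force: [0.5, -0.4, -4.5]
width: 0.62
```

Emit:
apply_moves(deltas=[[0,0,0,0,0,0,0.6],[0,0,0,0,0,0,0.6]])

```text
time: 12.1
tool_pos: [0.5599, 0.0515, 0.297]
tcp_rot: [-2.089, -2.344, 0.005]
wrist_force: [0.3, -0.4, -4.1]
width: 0.623
```

```bash
python3 -c "
from h import *
s=status.read_state();print(s['tool_pos'],s['tcp_rot'],to([.559,.0706,.145],97))"
```

```text
[0.55986982 0.05145061 0.29702169] [-2.08899442 -2.3441974   0.00462308] [0.0192, 0.0018, 0.152, -0.0033, 0.0007, -0.0072]
```

Emit:
apply_moves(deltas=[[0.016,0.001,0,0,0,0,0.6],[0.018,0.001,0.02,0,0,0,0.6],[0.018,0.001,0.05,0,0,0,0.6],[0.018,0.001,0.08,0,0,0,0.6],[0.018,0.001,0.11,0,0,0,0.6],[0.018,0.001,0.135,0,0,0,0.6],[0.018,0.001,0.148,0,0,0,0.6],[0.018,0.001,0.152,0,0,0,0.6]])

```text
time: 12.77
tool_pos: [0.5569, 0.0677, 0.143]
tcp_rot: [-2.09, -2.34, 0.009]
wrist_force: [-0.9, 0.4, -4.8]
width: 0.623
```

Emit:
apply_moves(deltas=[[0,0,0.002,0,0,0,0.6],[0,0,0.004,0,0,0,0.6],[0,0,0.006,0,0,0,0.6],[0,0,0.007,0,0,0,0.6]])

```text
time: 13.1
tool_pos: [0.5611, 0.0693, 0.1416]
tcp_rot: [2.089, 2.343, 0.004]
wrist_force: [0.2, 0.3, -3.6]
width: 0.625
```

Emit:
apply_moves(deltas=[[0,0,0.001,0,0,0,0.6],[0,0,0.002,0,0,0,0.6],[0,0,0.002,0,0,0,0.6]])

```text
time: 13.35
tool_pos: [0.5599, 0.0694, 0.1382]
tcp_rot: [2.09, 2.345, 0.001]
wrist_force: [-0.3, -0.0, -4.6]
width: 0.628
```

Emit:
apply_moves(deltas=[[0,0,0.001,0,0,0,0.6],[0,0,0.002,0,0,0,0.6],[0,0,0.002,0,0,0,0.6]])

```text
time: 13.6
tool_pos: [0.5595, 0.0694, 0.1356]
tcp_rot: [-2.09, -2.345, 0.0]
wrist_force: [0.4, -0.2, -5.0]
width: 0.626
```

Emit:
apply_moves(deltas=[[0,0,0.001,0,0,0,0.6],[0,0,0.002,0,0,0,0.6],[0,0,0.002,0,0,0,0.6]])

```text
time: 13.85
tool_pos: [0.5598, 0.0693, 0.1341]
tcp_rot: [2.09, 2.345, 0.0]
wrist_force: [0.2, -1.0, -1.7]
width: 0.624
```

Emit:
apply_moves(deltas=[[0,0,0.001,0,0,0,0.6],[0,0,0.001,0,0,0,0.6]])

```text
time: 14.02
tool_pos: [0.5602, 0.0693, 0.1341]
tcp_rot: [2.09, 2.345, 0.001]
wrist_force: [-2.6, 0.5, 4.2]
width: 0.627
```

Contact at the predicted height: TCP z is 0.134 and the force went from −4.8 to +4.2 N. Releasing and retreating straight up.

Emit:
apply_moves(deltas=[[0,0,0,0,0,0,0.37],[0,0,0,0,0,0,0.3],[0,0,0,0,0,0,0.2],[0,0,0,0,0,0,0.1],[0,0,0,0,0,0,0],[0,0,0,0,0,0,0],[0,0,-0.01,0,0,0,0],[0,0,-0.03,0,0,0,0]], squeeze=20)

```text
time: 14.68
tool_pos: [0.5574, 0.0691, 0.1605]
tcp_rot: [-2.087, -2.342, 0.007]
wrist_force: [-0.4, -0.5, -0.5]
width: 0.999
```

Emit:
apply_moves(deltas=[[0,0,-0.03,0,0,0,0],[0,0,-0.06,0,0,0,0],[0,0,-0.1,0,0,0,0],[0.02,-0.02,-0.14,0,0,0,0],[0.05,-0.04,-0.18,0,0,0,0],[0.08,-0.06,-0.22,0,0,0,0],[0.11,-0.06,-0.24,0,0,0,0],[0.14,-0.06,-0.24,0,0,0,0]])

```text
time: 15.35
tool_pos: [0.4857, 0.1937, 0.4066]
tcp_rot: [2.09, 2.339, 0.011]
wrist_force: [1.2, 0.9, -0.3]
width: 0.995
```

Emit:
apply_moves(deltas=[[0,0,0,0,0,0,0.5],[0,0,0,0,0,0,0.5],[0,0,0,0,0,0,0.5]])

```text
time: 15.6
tool_pos: [0.4854, 0.1936, 0.4001]
tcp_rot: [2.089, 2.346, -0.001]
wrist_force: [-0.2, -0.4, -0.6]
width: 0.606
```

```bash
python3 - <<'E'
from h import *
s=status.read_state(); print(s['time'],s['tool_pos'],s['tcp_rot'],s['joint_vel'].round(3))
im=snap('wrist','w6'); np.save('w6.npy',np.r_[s['tool_pos'],s['tcp_rot']])
E
```

```text
15.6 [0.48539888 0.19363368 0.40014636] [ 2.08854164e+00  2.34618549e+00 -8.26364981e-04] [-0.027  0.013  0.023 -0.001 -0.002  0.002]
```

View pics/w6.png

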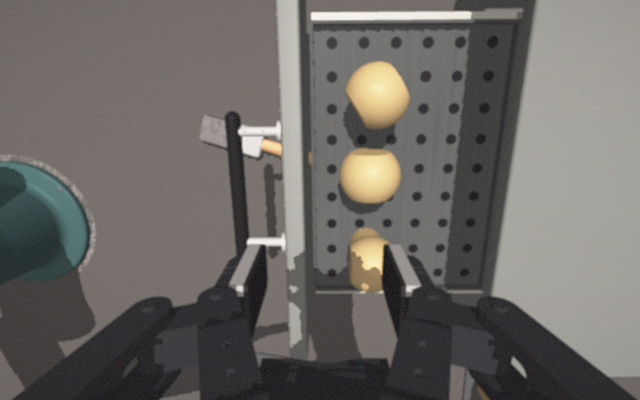

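Wrist view: three cores stand in the tray, the new one at about (370,262), and the handle is at about u≈237. I'll check the new core's upright projection and the handle position numerically.

```bash
python3 - <<'E'
from h import *
d=np.load('w6.npy'); s=dict(tool_pos=d[:3],tcp_rot=d[3:])
print('new ball',proj('wrist',[.5598,.0693,.146],s),'stem z.1',proj('wrist',[.5598,.0693,.1],s),'cores',proj('wrist',[.5354,.2722,.146],s),proj('wrist',[.5409,.182,.146],s))
a=np.radians(7);Y=np.array([-np.sin(a),np.cos(a),0]);H=np.array([.3953,.1563,.182])
print('handle',proj('wrist',H+.083*Y,s),proj('wrist',H+.062*Y,s),proj('wrist',H-.062*Y,s))
print(to([.395,.156,.30],97))
E
```

```text
new ball [370.33133636 261.57500464] stem z.1 [366.13553158 246.27397636] cores [376.73374622  94.99574146] [369.19631001 174.43758076]
handle [231.40251433 111.33277449] [233.08411431 132.11862871] [241.96603111 241.90587337]
[-0.0263, -0.0939, 0.0995, -0.0014, 0.001, -0.0074]
```

Emit:
apply_moves(deltas=[[-0.01,-0.03,0.02,0,0,-0.007,0.5],[-0.02,-0.06,0.05,0,0,-0.007,0.5],[-0.026,-0.094,0.08,0,0,-0.007,0.5],[-0.026,-0.094,0.1,0,0,-0.007,0.5],[-0.026,-0.094,0.1,0,0,-0.007,0.5],[-0.026,-0.094,0.1,0,0,-0.007,0.5]])

```text
time: 16.15
tool_pos: [0.3943, 0.1557, 0.2985]
tcp_rot: [-2.083, -2.349, 0.005]
wrist_force: [1.0, 0.3, 0.0]
width: 0.499
```

```bash
python3 -c "
from h import *
s=status.read_state();print(s['tool_pos'],s['width'],to([.395,.1555,.163],97))"
```

```text
[0.39433871 0.15574107 0.29845906] 0.49853012615261943 [-0.0002, 0.0011, 0.1355, -0.0036, 0.0009, -0.0021]
```

Emit:
apply_moves(deltas=[[0,0,0.035,0,0,0,0.5],[0,0,0.07,0,0,0,0.5],[0,0,0.1,0,0,0,0.5],[0,0,0.125,0,0,0,0.5],[0,0,0.135,0,0,0,0.5],[0,0,0.135,0,0,0,0.6],[0,0,0.135,0,0,0,0.7],[0,0,0.135,0,0,0,0.75]], squeeze=30)

```text
time: 16.82
tool_pos: [0.3976, 0.1577, 0.1677]
tcp_rot: [2.081, 2.351, 0.005]
wrist_force: [0.1, 0.1, -0.6]
width: 0.245
```

Emit:
apply_moves(deltas=[[0,0,0,0,0,0,0.8],[0,0,0,0,0,0,0.85],[0,0,0,0,0,0,0.9],[0,0,0,0,0,0,1],[0,0,0,0,0,0,1]])

```text
time: 17.23
tool_pos: [0.3967, 0.1576, 0.1675]
tcp_rot: [2.08, 2.351, 0.005]
wrist_force: [-2.0, -0.6, 5.9]
width: 0.173
```

Emit:
apply_moves(deltas=[[0,0.002,0,0,0,0,1],[0,0.006,0,0,0,0,1],[0,0.012,0,0,0,0,1],[0,0.02,0,0,0,0,1],[0,0.028,0,0,0,0,1],[0,0.036,0,0,0,0,1],[0,0.044,0,0,0,0,1],[0,0.052,0,0,0,0,1]])

```text
time: 17.9
tool_pos: [0.4479, 0.1639, 0.1675]
tcp_rot: [2.081, 2.352, 0.003]
wrist_force: [-3.9, -0.3, 8.1]
width: 0.172
```

Emit:
apply_moves(deltas=[[0,0.008,0,0,0,0,1],[0,0.016,0,0,0,0,1],[0,0.024,0,0,0,0,1],[0,0.032,0,0,0,0,1],[0,0.04,0,0,0,0,1],[0,0.048,0,0,0,0,1],[0,0.056,0,0,0,0,1],[0,0.064,0,0,0,0,1]])

```text
time: 18.57
tool_pos: [0.5114, 0.1717, 0.1675]
tcp_rot: [2.081, 2.352, 0.003]
wrist_force: [-4.2, -0.7, 7.2]
width: 0.173
```

Emit:
apply_moves(deltas=[[0,0.008,0,0,0,0,1],[0,0.016,0,0,0,0,1],[0,0.024,0,0,0,0,1],[0,0.032,0,0,0,0,1],[0,0.039,0,0,0,0,1],[0,0.045,0,0,0,0,1],[0,0.05,0,0,0,0,1],[0,0.054,0,0,0,0,1]])

```text
time: 19.23
tool_pos: [0.5652, 0.1783, 0.1675]
tcp_rot: [2.081, 2.352, 0.004]
wrist_force: [-3.3, -0.0, 6.6]
width: 0.173
```

Emit:
apply_moves(deltas=[[0,0.003,0,0,0,0,1],[0,0.006,0,0,0,0,1],[0,0.009,0,0,0,0,1],[0,0.011,0,0,0,0,1],[0,0.013,0,0,0,0,1],[0,0.015,0,0,0,0,1],[0,0.0165,0,0,0,0,1],[0,0.018,0,0,0,0,1]])

```text
time: 19.9
tool_pos: [0.5827, 0.1804, 0.1676]
tcp_rot: [2.081, 2.352, 0.003]
wrist_force: [-3.2, 0.1, 6.1]
width: 0.174
```

Emit:
apply_moves(deltas=[[0,0.001,0,0,0,0,1],[0,0.002,0,0,0,0,1],[0,0.003,0,0,0,0,1],[0,0.004,0,0,0,0,1]])

```text
time: 20.23
tool_pos: [0.5866, 0.1809, 0.1675]
tcp_rot: [2.081, 2.352, 0.003]
wrist_force: [-3.8, 0.0, 5.8]
width: 0.177
```

Emit:
apply_moves(deltas=[[0,0.001,0,0,0,0,1],[0,0.002,0,0,0,0,1],[0,0.003,0,0,0,0,1]])

```text
time: 20.48
tool_pos: [0.5896, 0.1813, 0.1675]
tcp_rot: [2.081, 2.352, 0.003]
wrist_force: [-3.8, -0.1, 5.1]
width: 0.176
```

Emit:
apply_moves(deltas=[[0,0.001,0,0,0,0,1],[0,0.002,0,0,0,0,1],[0,0.002,0,0,0,0,1]])

```text
time: 20.73
tool_pos: [0.5919, 0.1815, 0.1676]
tcp_rot: [2.081, 2.352, 0.004]
wrist_force: [-1.7, -0.6, 4.8]
width: 0.171
```

Emit:
apply_moves(deltas=[[0,0.001,0,0,0,0,1],[0,0.002,0,0,0,0,1],[0,0.002,0,0,0,0,1]])

```text
time: 20.98
tool_pos: [0.5938, 0.1818, 0.1675]
tcp_rot: [2.081, 2.352, 0.004]
wrist_force: [-3.0, -0.0, 5.2]
width: 0.17
```

Emit:
apply_moves(deltas=[[0,0.001,0,0,0,0,1],[0,0.002,0,0,0,0,1],[0,0.002,0,0,0,0,1]])

```text
time: 21.23
tool_pos: [0.594, 0.1818, 0.1675]
tcp_rot: [-2.081, -2.352, 0.001]
wrist_force: [-7.7, -1.1, 8.7]
width: 0.175
```

Emit:
apply_moves(deltas=[[0,0.001,0,0,0,0,1],[0,0.002,0,0,0,0,1],[0,0.002,0,0,0,0,1]])

```text
time: 21.48
tool_pos: [0.594, 0.1818, 0.1675]
tcp_rot: [-2.079, -2.35, 0.007]
wrist_force: [-13.5, -1.9, 13.1]
width: 0.173
```

The drawer stopped at x=0.594 and the force is rising, so it is on its stop. I'll relieve the push, release and back off.

Emit:
apply_moves(deltas=[[0,-0.002,0,0,0,0,1],[0,-0.003,0,0,0,0,1],[0,-0.003,0,0,0,0,0.75],[0,-0.003,0,0,0,0,0.6],[0,-0.003,0,0,0,0,0.5],[0,-0.003,0,0,0,0,0.5]])

```text
time: 21.98
tool_pos: [0.594, 0.1815, 0.1652]
tcp_rot: [2.082, 2.353, 0.001]
wrist_force: [-0.2, -0.5, 0.6]
width: 0.494
```

Emit:
apply_moves(deltas=[[0,0,-0.02,0,0,0,0.5],[0,0,-0.06,0,0,0,0.5],[0,0,-0.1,0,0,0,0.5],[0,0,-0.14,0,0,0,0.5],[0,0,-0.14,0,0,0,0.5],[0,0,-0.14,0,0,0,0.5]])

```text
time: 22.48
tool_pos: [0.596, 0.182, 0.3096]
tcp_rot: [2.079, 2.349, 0.011]
wrist_force: [-1.1, 0.2, 0.3]
width: 0.502
```

```bash
python3 - <<'E'
from h import *
s=status.read_state(); print(s['time'],s['tool_pos'],s['joint_vel'].round(3))
im=snap('wrist','w7'); snap('scene','scene2'); np.save('w7.npy',np.r_[s['tool_pos'],s['tcp_rot']])
for x in(.590,.594): print(x,proj('wrist',np.array([x,.1817,.182]),s))
b=[cv2.imread('pics/w7.png'),cv2.imread('pics/scene2.png')]
cv2.imwrite('pics/c2.png',np.hstack([cv2.resize(b[0],(400,250)),cv2.resize(b[1],(400,250))]))
cv2.imwrite('pics/c3.png',np.vstack([cv2.resize(b[0][0:270,280:520],(400,300)) , cv2.resize(b[1][100:340,150:470],(400,300))]))
E
```

```text
22.4833 [0.59598244 0.18202576 0.30959823] [-0.002  0.038  0.086  0.001 -0.005 -0.   ]
0.59 [314.92766875 187.60295772]
0.594 [319.79706868 188.16912075]
```

View pics/c3.png

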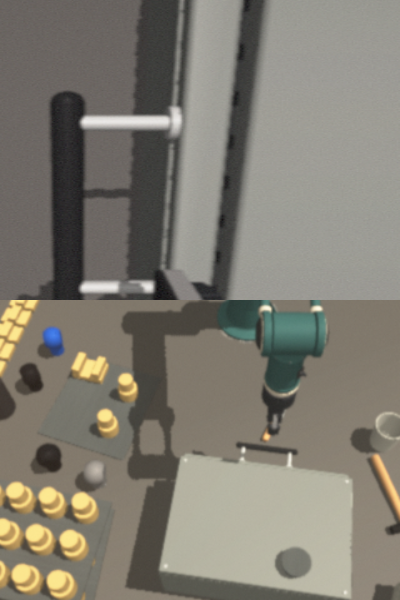

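```bash
python3 - <<'E'
from h import *
d=np.load('w7.npy'); s=dict(tool_pos=d[:3],tcp_rot=d[3:]); im=cv2.imread('pics/w7.png')
g=im[104:113].mean((0,2)); print([(u,int(g[u])) for u in range(376,450,2)])
X=np.array([np.cos(np.radians(7)),np.sin(np.radians(7)),0]); H=np.array([.594,.1817,.182])
for u in(386,390,420,424,434,438,442): print(u,'z.194',round((onz('wrist',u,108,.194,s)-H)@X,4),'z.22',round((onz('wrist',u,108,.22,s)-H)@X,4))
E
```

```text
[(376, 210), (378, 211), (380, 202), (382, 158), (384, 219), (386, 224), (388, 190), (390, 124), (392, 155), (394, 165), (396, 163), (398, 161), (400, 161), (402, 158), (404, 158), (406, 158), (408, 156), (410, 156), (412, 156), (414, 155), (416, 135), (418, 77), (420, 57), (422, 62), (424, 63), (426, 64), (428, 72), (430, 110), (432, 137), (434, 152), (436, 156), (438, 154), (440, 155), (442, 155), (444, 155), (446, 156), (448, 156)]
386 z.194 0.0487 z.22 0.044
390 z.194 0.0516 z.22 0.0466
420 z.194 0.0736 z.22 0.0664
424 z.194 0.0765 z.22 0.069
434 z.194 0.0839 z.22 0.0756
438 z.194 0.0868 z.22 0.0782
442 z.194 0.0897 z.22 0.0809
```

The panel's inner face is at 71 mm and the oven face at 73 mm behind the handle axis; shut should read 72 mm. The drawer is shut, the gripper is clear and the bystanders have not moved. Handing in.

```bash
python3 -c "
from h import *
print(job.finish_job(), status.read_state()['time'])"
```

```text
the job is handed in; nothing more can be done
the job is handed in; nothing more can be done
```

The job is handed in after about 22.5 s of robot time. I pulled the drawer about 0.2 m open by its handle and set the ball core on the tray, right of the two dry cores. Then I eased the drawer shut with the gripper on the handle until it met its stop.

**Core placement:** It touched down at the predicted height with about 9 N of force change. A wrist picture before closing showed all three cores upright, with about 35 mm clear between the new core and its neighbour. The dry cores were where I first measured them.

**Drawer shut:** It stopped at handle x = 0.594 with the push rising to about 13 N. After release the handle was still there. The panel's inner face matches the oven face to within about 1–2 mm, which is as fine as the cameras measure.

**Bystanders:** In the last scene picture, the stepped cores, the block core and the look-alikes had not visibly moved. The brush was partly hidden by the arm, and the mallet and tin were only partly in the crop I viewed.

**Not checked:** The cores can't be seen inside the shut drawer. That they still stand rests on the slow push and the steady force of about 4 N until the stop. My first estimate of the shut position was about 3 mm short, so I went by the force at the stop instead.

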